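# Book a returned stone sample back in

### The arm

A 6-joint arm with a two-finger parallel gripper is mounted at the origin on the work surface. World frame = base frame: x ahead of the robot, y to its left, z up, the work surface at z = 0. Lengths are in mm, angles in rad, forces in N, time in s.
With the tool pointing down it reaches from about 350 to 725 mm from the base axis. Payload 4.3 kg.
Tool frame: the origin (TCP) lies at the very end of the fingers, on their centre line; the grasp point (between the pads) lies 19 mm behind it; z points along the fingers, y is the direction in which the jaws open and shut (so a half turn about z gives the same grasp; the last joint's range is limited). The gripper opens to 85 mm and grips with 20 to 120 N. Pads are 22 mm wide; open, the fingers measure 114 mm over their backs; the gripper's body (76 mm by 85 mm) begins 54 mm behind the grasp point. The pads swing forward as they close: fully open they stand 13 mm farther back than shut.
Start: joints at [1.144, 0.377, 0.081, 1.274, 0, 1.46], TCP at [179.136, 546.422, 231.329] pointing down, gripper open.
Joint ranges: [-2.72, 2.72], [-0.84, 1.66], [-1.02, 1.22], [-1.77, 2.12], [-1.37, 1.28], [-3.14, 3.14]. Speed limits (rad/s): [2.57, 2.57, 3.14, 3.14, 3.14, 3.14].

### API

Orientations are given as a unit quaternion [w, x, y, z].
In Python, from rig import arm gives the robot as it stands. The module is installed in compiled form; this text tells all that it offers. Calls block until the motion is done:
- arm.move_ptp(position, orientation): joint-space move of the TCP to a pose.
- arm.servo_line(position, feed=150, orientation=None): straight line of the TCP; orientation=None keeps the orientation; feed is the mean speed in mm/s.
- arm.goto_joints(angles): joint-space move.
- arm.gripper_to(opening, grip_force=None): finger opening in mm; grip_force is the grip in N (None keeps the last); returns when the fingers have stopped.
- arm.hold(seconds).
- arm.ik(position, orientation): joint angles nearest the present ones, or None.
- arm.get_obs(): the state.
- arm.read_camera(name): name is "scene" or "top" or "wrist"; returns (picture, depth): 384x512x3 uint8, red, green, blue; 384x512 float32, mm along the optical axis (not along the pixel's ray), 0 where there is no reading.
- arm.calibration(name): a dict with "fx", "fy", "cx", "cy" (pixels), "dist_coeffs" ([k1, k2, p1, p2, k3] as OpenCV has them; the pictures are not rectified), "rvec" (rotation vector, rad) and "tvec" (3), from world to camera coordinates, as OpenCV has them. Camera axes: x right, y down, z forward; pixel columns grow to the right and rows downward; lengths in mm; the calibration is good to about 2 mm. A picture is of the moment at which its call begins: read the wrist's pose just before it. calibration takes no time and is no camera call; for the wrist camera it gives the pose at the moment of the call.
A pose or a line that the arm cannot do raises arm.PlanningError and nothing moves.
- arm.sign_off(): hands the job in, once; it reports no verdict.
The state is a dict: "time_s": time; "joint_positions": joint angles; "joint_vel": joint speeds; "tau": joint torques, N m; "position": TCP position; "tcp_rot": TCP orientation; "ft_force": force on the tool from outside, world axes, zero at the start; "wrist_torque": the same for the moment, N m; "gripper_width": finger opening in mm.
Only numpy, scipy, OpenCV 4.12 (cv2) and the standard library are available. Lean on these libraries where they do the work, as an engineer would, in place of code of your own. Each camera call takes 0.05 s, during which the arm holds its last target. There are 200 camera calls.

### The job

A borrowed dark stone sample has been brought back to the materials library but only slid part of the way into its tray. With the fingertips, without picking anything up, push that stone fully home against the back of its tray, then turn that same tray's flag right over from its red face (out on loan) to its green face (in), so that it lies flat on the other side. Leave the other trays, with their stone and flags, and everything else on the table as they are.

Things in the scene. Friction and masses are not known exactly. Their poses are not given: they have to be found in the camera images.
- tray_a: Light grey tray of the returned stone, fixed, open front roughly to the robot; one of three, side by side in any order. Origin on the table under the middle of the stone's bed; x to the back, y left, z up. The bed is 100 mm deep, 104 wide, floor 6 mm up, from the open front edge (x -50) to the back wall (x +50 to +56, top 36 mm up), side walls 30 mm high; behind it, to x +114, a 6 mm floor carries the flag.
- stone_a_center (a point): Centre of the dark slate sample, a loose tile 100 x 100 x 20 mm, about 0.5 kg, lying flat and square on the bed of tray_a (2 mm play each side) and at the start sticking 24 to 36 mm out of its open front. Fully home it touches the back wall, is flush with the tray's front edge, and this point is at x 0, z +16 mm in the tray's frame.
- flag_a (a joint): Flag of tray_a, a 4 mm plate on a level pivot along the tray's x axis. Value in rad: 0 = blade flat to the tray's left (+y), red face up; pi/2 = straight up; pi = flat to the right (-y), green face up; stops at 0 and pi. Stiff hinge (0.03 N m): it stays where it is left, so it must be pushed over and laid down flat. Pressing its thumb tail down from above raises the blade.
- flag_a_pivot (a point): Middle of flag_a's pivot, at x +86, y 0, z +62 mm of the tray; axes as the tray's. The flag turns between two upright bracket cheeks, 19 to 22 mm either side of this point along x, 22 mm wide along y (36 mm just under the pivot), tops 10 mm above it. Below the pivot, beside the cheeks, it is free down to the tray's floor.
- flag_a_end (a point): Middle of the free end edge of flag_a's blade, 71 mm from the pivot; it moves with the flag. The blade is 46 mm wide along the pivot. Opposite it, past the pivot, a black thumb tail 34 mm wide reaches 40 mm from the pivot: at 0 rad it lies to the right.
- tray_b: Another tray of the same kind, with a pale stone fully home in it and its flag green: leave alone.
- stone_b_center (a point): Centre of the pale stone in tray_b, a loose tile 100 x 100 x 20 mm: leave alone.
- flag_b (a joint): Flag of tray_b, made as flag_a, green side up (about pi rad): leave alone.
- tray_c: A third tray of the same kind, empty, its stone still out on loan and its flag rightly red: leave alone.
- flag_c (a joint): Flag of tray_c, made as flag_a, red side up (about 0 rad): leave alone.
- pen_pot: Dark pot of pencils, 76 mm across, 155 mm high with the pencils; origin under its middle. Bystander.
- mug: White mug, 76 mm across, 85 mm high; origin under its middle. Bystander.
- tape_measure: Yellow tape measure, 62 x 60 x 34 mm; origin under its middle. Bystander.
- loupe: Black loupe, 40 mm across, 30 mm high; origin under its middle. Bystander.
- aggregate_jar: Amber glass jar, 62 mm across, 95 mm high; origin under its middle. Bystander.
- notebook: Red notebook, 150 x 85 x 14 mm, lying flat; origin under its middle. Bystander.

How it is judged:
By the outcome, as a careful person would: the job done as asked, in the order asked, and still so for the second after the job is handed in, with the robot touching nothing.
It also fails if it takes over 54 s, if anything falls off the work surface, if the arm or the gripper's body presses on something with over 40 N, if the wrist force passes 120 N, or if a joint passes its speed limit or range.

## Working session

There is one attempt and no reset: what is moved stays moved. The work goes in short steps, each a Python script; the robot and the scene stay as the last script left them, time stands still between calls to the robot, and variables do not carry over. Pictures are saved under pics/ and viewed, about 8 in all and at most 12, crops included, and the job is handed in when it is done.

```bash
mkdir -p pics; cat > h.py <<'E'
import numpy as np, cv2
from rig import arm
def cal(n):
    c=arm.calibration(n); K=np.array([[c['fx'],0,c['cx']],[0,c['fy'],c['cy']],[0,0,1.]])
    R=cv2.Rodrigues(np.array(c['rvec'],float))[0]; t=np.array(c['tvec'],float).reshape(3)
    return K,np.array(c['dist_coeffs'],float),R,t
def world(n,px,z=None,depth=None,c=None):
    K,d,R,t=c or cal(n)
    p=cv2.undistortPoints(np.array(px,float).reshape(-1,1,2),K,d).reshape(-1,2)
    r=np.c_[p,np.ones(len(p))]
    if depth is not None: return (r*np.array(depth).reshape(-1,1)-t)@R
    o=-R.T@t; w=r@R
    return o+w*((z-o[2])/w[:,2])[:,None]
def proj(n,P,c=None):
    K,d,R,t=c or cal(n)
    return cv2.projectPoints(np.array(P,float).reshape(-1,1,3),cv2.Rodrigues(R)[0],t,K,d)[0].reshape(-1,2)
def cloud(n,D,c=None):
    v,u=np.mgrid[0:384,0:512]
    return world(n,np.c_[u.ravel(),v.ravel()],depth=D.ravel(),c=c).reshape(384,512,3)
def save(f,im): cv2.imwrite(f,im[:,:,::-1])
E
python3 - <<'E'
from h import *
for n in('top','scene'):
    im,D=arm.read_camera(n); save(f'pics/{n}0.png',im); np.savez(f'{n}0.npz',im=im,D=D)
    print(n,arm.calibration(n))
print(arm.get_obs())
E
```

```text
top {'fx': 366.2656243940318, 'fy': 366.2656243940318, 'cx': 255.99889154546437, 'cy': 193.4760879291045, 'dist_coeffs': array([-0.04778557,  0.        ,  0.        ,  0.        ,  0.        ]), 'rvec': array([ 2.07852112, -2.13028142,  0.2300638 ]), 'tvec': array([ -9.20372592, 579.56594029, 979.02793317])}
scene {'fx': 439.723410442184, 'fy': 439.723410442184, 'cx': 252.73517439138482, 'cy': 192.9072711513793, 'dist_coeffs': array([-0.1276476,  0.       ,  0.       ,  0.       ,  0.       ]), 'rvec': array([ 1.42438035,  2.33242718, -0.72388199]), 'tvec': array([ 289.2613691 , -392.47967276, 1601.63043887])}
{'time_s': 0.1, 'joint_positions': array([1.14369018e+00, 3.78011527e-01, 7.97856047e-02, 1.27437488e+00,
       8.24944580e-06, 1.46046814e+00]), 'joint_vel': array([ 0.00027369, -0.00140693,  0.00326885,  0.00196949, -0.00042678,
       -0.00085912]), 'tau': array([ 1.53152017e-03, -4.64693213e+01,  2.70583767e+01,  1.19967142e-02,
       -1.00991572e-04, -1.56061208e-05]), 'position': array([178.88769061, 545.87004677, 230.45210847]), 'tcp_rot': array([-2.43516567e-04,  1.57727497e-01,  9.87482264e-01, -8.68764806e-04]), 'ft_force': array([-0.4657221 , -0.36535568,  0.39054211]), 'wrist_torque': array([-0.04019991, -0.01023602,  0.01780304]), 'gripper_width': 85.54722729631784}
```

View pics/top0.png

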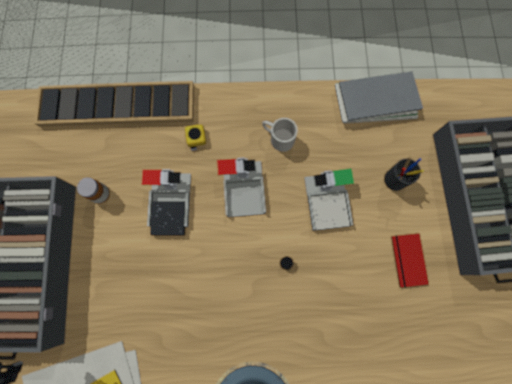

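View pics/scene0.png

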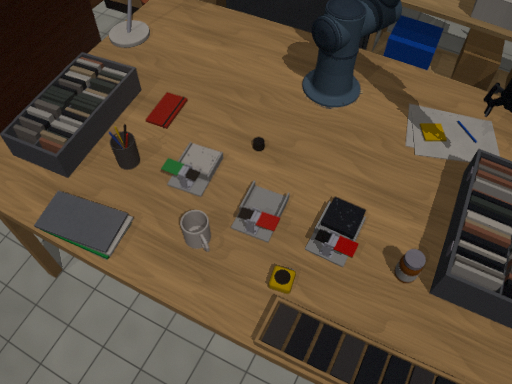

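Top view: tray_a is at about (169,205) with its stone sticking out at the front and its red flag at (155,177). tray_c (empty) is at (243,190) and tray_b (pale stone) at (330,205). The nearest bystanders are the jar (93,190) and the tape measure (195,135).

```bash
cat > m0.py <<'E'
from h import *
z=np.load('top0.npz'); im,D=z['im'],z['D']; W=cloud('top',D)
sub=np.zeros((384,512),bool); sub[160:245,135:200]=1
hsv=cv2.cvtColor(im,cv2.COLOR_RGB2HSV)
dark=sub&(hsv[...,2]<75)&(W[...,2]<40)&(W[...,2]>10)
n,l,s,c=cv2.connectedComponentsWithStats(dark.astype(np.uint8)); i=1+s[1:,4].argmax(); print('dark',s[i])
P=W[l==i]; print('z',np.median(P[:,2]))
v,u=np.nonzero(l==i); Q=world('top',np.c_[u,v],z=26)
print('stone',cv2.minAreaRect(Q[:,:2].astype(np.float32)))
red=sub&(hsv[...,1]>150)&((hsv[...,0]<8)|(hsv[...,0]>172)); 
print('red z',np.median(W[red][:,2]), cv2.minAreaRect(world('top',np.argwhere(red)[:,::-1],z=64)[:,:2].astype(np.float32)))
grey=sub&(hsv[...,1]<60)&(hsv[...,2]>75)&(W[...,2]>0)
print('grey',cv2.minAreaRect(W[grey][:,:2].astype(np.float32)))
big=cv2.resize(im[150:250,70:270],(800,400),interpolation=cv2.INTER_CUBIC); save('pics/crop.png',big)
print(world('top',[[93,190]],z=95),world('top',[[195,135]],z=34),world('top',[[8,372]],z=200))
E
python3 m0.py
```

```text
dark [ 150  201   36   35 1135]
z 25.501389917709435
stone ((521.2467041015625, 236.2867431640625), (104.0908432006836, 100.47943878173828), 88.74065399169922)
red z 64.86767530731811 ((635.6503295898438, 279.5633544921875), (51.24113845825195, 41.9349250793457), 88.4387435913086)
grey ((471.38818359375, 165.2826690673828), (405.0038146972656, 184.75999450683594), 33.035911560058594)
[[593.6307266  432.41531285  95.        ]] [[773.16323064 158.08628846  34.        ]] [[141.55658209 558.3944134  200.        ]]
```

View pics/crop.png

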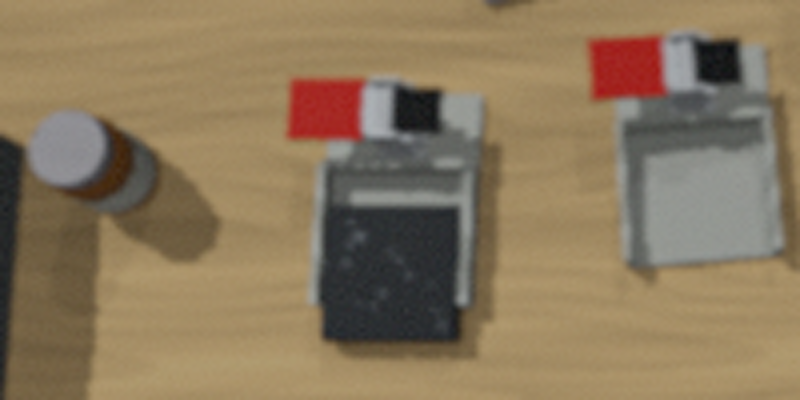

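Crop: the stone's front edge is at about (390,340), the tray's front corners at (313,303) and (465,305). The red blade is at (327,110) and the black tail at (417,110). I'll go closer with the wrist camera.

```bash
cat >> h.py <<'E'
def q(deg): # tool down, jaw (tool y) along world angle deg-90
    f=np.radians(deg)/2; return [0,np.cos(f),np.sin(f),0]
E
python3 - <<'E'
from h import *
for p in([520,236,330],[440,236,15],[637,200,90],[637,270,90]):
    for d in(-91.3,88.7,178.7,-1.3): print(p,d,arm.ik(p,q(d)))
arm.move_ptp([500,236,330],q(178.7))
c=cal('wrist'); im,D=arm.read_camera('wrist'); np.savez('w1.npz',im=im,D=D,K=c[0],d=c[1],R=c[2],t=c[3]); save('pics/w1.png',im)
print(-c[2].T@c[3],arm.get_obs()['position'],arm.get_obs()['time_s'])
E
```

```text
[520, 236, 330] -91.3 [ 0.31497072  0.37240012  0.32726144  1.52565764  0.         -1.23313633]
[520, 236, 330] 88.7 [0.31497072 0.37240012 0.32726144 1.52565764 0.         1.90845632]
[520, 236, 330] 178.7 [0.31497072 0.37240012 0.32726144 1.52565764 0.         0.33766   ]
[520, 236, 330] -1.3 [ 0.31497072  0.37240012  0.32726144  1.52565764  0.         -2.80393266]
[440, 236, 15] -91.3 [ 0.36519286  0.4082194  -0.48357799  0.67899893  0.         -1.18291418]
[440, 236, 15] 88.7 [ 0.36519286  0.4082194  -0.48357799  0.67899893  0.          1.95867847]
[440, 236, 15] 178.7 [ 0.36519286  0.4082194  -0.48357799  0.67899893  0.          0.38788214]
[440, 236, 15] -1.3 [ 0.36519286  0.4082194  -0.48357799  0.67899893  0.         -2.75371051]
[637, 200, 90] -91.3 [ 0.20927367  0.63170618  0.12459543  1.06368557  0.         -1.33883338]
[637, 200, 90] 88.7 [0.20927367 0.63170618 0.12459543 1.06368557 0.         1.80275928]
[637, 200, 90] 178.7 [0.20927367 0.63170618 0.12459543 1.06368557 0.         0.23196295]
[637, 200, 90] -1.3 [ 0.20927367  0.63170618  0.12459543  1.06368557  0.         -2.9096297 ]
[637, 270, 90] -91.3 [ 0.30928548  0.68153155  0.21500084  1.10426562  0.         -1.23882156]
[637, 270, 90] 88.7 [0.30928548 0.68153155 0.21500084 1.10426562 0.         1.90277109]
[637, 270, 90] 178.7 [0.30928548 0.68153155 0.21500084 1.10426562 0.         0.33197476]
[637, 270, 90] -1.3 [ 0.30928548  0.68153155  0.21500084  1.10426562  0.         -2.80961789]
[431.21452464 237.58045044 472.40370649] [499.42233946 236.81354467 329.73305695] 1.825
```

View pics/w1.png

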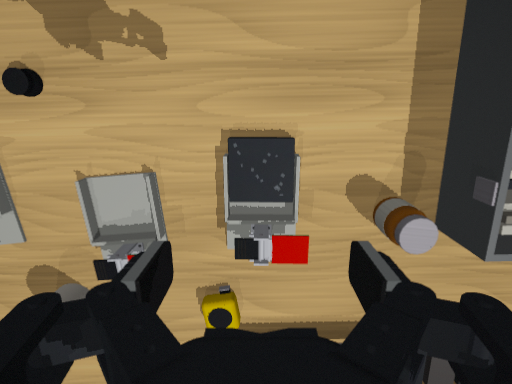

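Wrist view, with the back of the tray at the bottom: stone at (229–295, 137–203), side walls with front corners near (225,156) and (298,155), red blade at (272–309, 234–263), tail at (235–257, 238–260).

```bash
cat > m1.py <<'E'
from h import *
z=np.load('w1.npz'); im,D=z['im'],z['D']; c=(z['K'],z['d'],z['R'],z['t']); W=cloud('wrist',D,c)
hsv=cv2.cvtColor(im,cv2.COLOR_RGB2HSV)
def rect(name,m,h):
    n,l,s,_=cv2.connectedComponentsWithStats(m.astype(np.uint8)); i=1+s[1:,4].argmax()
    cnt=cv2.findContours((l==i).astype(np.uint8),0,1)[0][0].reshape(-1,2)
    Q=world('wrist',cnt,z=h,c=c)[:,:2].astype(np.float32)
    print(name,s[i],'z',np.median(W[l==i][:,2]).round(1),cv2.minAreaRect(Q))
sub=np.zeros((384,512),bool); sub[125:275,205:315]=1
V=hsv[...,2]; Z=W[...,2]
rect('stone',sub&(V<80)&(Z>15)&(Z<40)&(np.arange(384)[:,None]<215),26)
rect('red',sub&(hsv[...,1]>150)&((hsv[...,0]<8)|(hsv[...,0]>172))&(Z>45),64)
rect('tail',sub&(V<60)&(Z>45),64)
X=W[...,0];Y=W[...,1]
g=sub&(hsv[...,1]<50)&(V>80)&(V<235)
wl=g&(Z>26)&(Z<34)&(X>480)&(X<590)
for s,n in((Y>236,'left'),(Y<236,'right')):
    P=W[wl&s]; vx=cv2.fitLine(P[:,:2].astype(np.float32),cv2.DIST_HUBER,0,.01,.01).ravel(); print(n,len(P),vx,P[:,0].min(),P[:,0].max())
bw=g&(Z>33)&(Z<40)&(X>590); print('back wall x',np.percentile(X[bw],[2,50,98]),np.percentile(Y[bw],[2,98]),bw.sum())
E
python3 m1.py
```

```text
stone [ 227  138   69   68 4149] z 26.1 ((524.470458984375, 237.0736846923828), (103.89002990722656, 104.30323791503906), 88.78289031982422)
red [ 272  236   37   28 1001] z 65.2 ((635.9170532226562, 278.0868835449219), (54.40302276611328, 44.70210266113281), 88.74028778076172)
tail [235 238  23  22 470] z 63.8 ((632.4778442382812, 212.23008728027344), (33.45234680175781, 34.57120132446289), 87.44453430175781)
left 279 [ 9.9951613e-01 -3.1105448e-02  5.4366644e+02  2.9046457e+02] 494.6622132297 589.6197264201824
right 266 [ 9.9965674e-01 -2.6199562e-02  5.4180426e+02  1.8241345e+02] 480.2284613914813 589.5744092133086
back wall x [597.59856439 601.57497439 612.74978132] [185.40554713 285.31106793] 332
```

Depths and sizes agree. Tray origin is about (548.5, 236.3) with yaw −1.4°, and the pivot is about (634.5, 234.1, 62). The stone is about 25–28 mm out. Next I push the stone.

```bash
cat >> h.py <<'E'
O=np.array([548.5,236.3]); YAW=np.radians(-1.4)
def T(x,y,z):
    return [O[0]+x*np.cos(YAW)-y*np.sin(YAW),O[1]+x*np.sin(YAW)+y*np.cos(YAW),z]
QY=q(178.6) # jaw along tray y
QX=q(88.6)  # jaw along tray x
def F(): return np.array(arm.get_obs()['ft_force'])
E
python3 - <<'E'
from h import *
arm.gripper_to(50)
arm.move_ptp(T(-110,0,90),QY)
arm.servo_line(T(-110,0,10),120)
f0=F(); print(f0,arm.get_obs()['position'],arm.get_obs()['time_s'])
arm.servo_line(T(-90,0,10),80)
x=-90
while x<-55:
    x+=1.5; arm.servo_line(T(x,0,10),25); f=F()-f0
    print(round(x,1),f.round(1))
    if abs(f[0])>14: break
print(arm.get_obs()['position'],arm.get_obs()['time_s'])
E
```

```text
[0.07151304 0.62183237 0.29965234] [439.59040013 239.36695223  10.82958874] 4.0583
-88.5 [ 0.3 -0.1 -0.6]
-87.0 [-0.6 -0.6 -0.9]
-85.5 [-3.   0.4  1.7]
-84.0 [-4.7  1.   2.7]
-82.5 [-3.1 -0.7 -1.1]
-81.0 [-1.9 -1.5 -1.3]
-79.5 [-2.2 -0.8 -2.2]
-78.0 [-1.6 -0.5 -1.2]
-76.5 [-3.1 -0.9 -0.9]
-75.0 [-2.8 -0.5 -0.5]
-73.5 [-3.2 -0.7  0.1]
-72.0 [-2.9 -0.1 -0.2]
-70.5 [-3.5 -1.   0.4]
-69.0 [-2.2 -0.9 -0.7]
-67.5 [-2.4 -1.1  0. ]
-66.0 [-2.3 -0.8 -1.1]
-64.5 [-2.  -1.7 -1. ]
-63.0 [-2.8 -0.4 -1.1]
-61.5 [-4.  -0.3  0.8]
-60.0 [-7.7 -0.   5.6]
-58.5 [-10.5   0.7   6.9]
-57.0 [-14.3   0.3   9.9]
[486.7038434  237.66348213   9.50777898] 9.9583
```

The stone met the back wall after about 25 mm, as expected, with its face within 1 mm of flush. Now the flag.

```bash
python3 - <<'E'
from h import *
arm.servo_line(T(-100,0,10),120)
arm.servo_line(T(-100,0,140),200)
arm.gripper_to(0)
arm.move_ptp(T(86,-33,130),QX)
arm.servo_line(T(86,-33,80),150)
f0=F(); print(f0,arm.get_obs()['position'],T(86,-33,80),arm.get_obs()['gripper_width'],arm.get_obs()['time_s'])
for z in range(72,27,-4):
    arm.servo_line(T(86,-33+ (2 if z<40 else 0),z),60); f=F()-f0; print(z,f.round(1))
    if np.linalg.norm(f)>10: print('STOP'); break
arm.servo_line(T(86,-33,160),150)
c=cal('wrist'); im,D=arm.read_camera('wrist'); save('pics/w2.png',im)
print(arm.get_obs()['time_s'])
im,D=arm.read_camera('scene'); s=im[170:280,240:420]; save('pics/s2.png',cv2.resize(s,(720,440),interpolation=cv2.INTER_CUBIC))
E
```

```text
[-0.29439963 -0.08038614  0.56504356] [633.0688345  201.37374473  80.1569397 ] [np.float64(633.6680662421442), np.float64(201.2086835160928), 80] 0.2584105801509577 13.5583
72 [0.3 0.3 0.1]
68 [ 0.5 -0.1 -0.4]
64 [-0.2 -0.6 -0.3]
60 [-0.4 -0.3 -1.1]
56 [ 0.2 -0.1 -0.2]
52 [ 0.4  0.3 -1. ]
48 [ 0.4 -0.5 -1.1]
44 [ 0.2 -0.1 -0.2]
40 [-0.2  0.2 -0.4]
36 [ 0.6  0.3 -1.1]
32 [-0.2  0.6 -0.4]
28 [ 0.3 -0.3 -0.7]
17.675
```

View pics/w2.png

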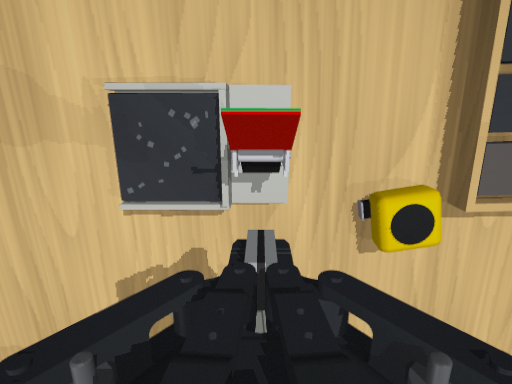

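View pics/s2.png

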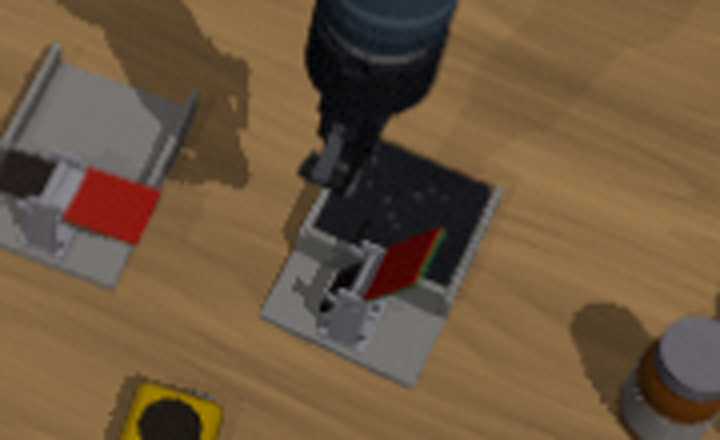

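w2: the stone is against the back wall (edge at col 220), flush at the front. The flag is raised about 57° (red face at (261,130)), centred on the fingers (262). s2 agrees. Next I push it over from the left side.

```bash
python3 - <<'E'
from h import *
arm.servo_line(T(86,80,165),200)
arm.servo_line(T(86,80,97),150)
f0=F()
arm.servo_line(T(86,45,97),100); print((F()-f0).round(1))
arm.servo_line(T(86,0,97),60); print((F()-f0).round(1))
for a in range(110,181,7):
    r=np.radians(min(a,180)); arm.servo_line(T(86,45*np.cos(r)+11,62+45*np.sin(r)+2),70); f=F()-f0; print(a,f.round(1))
    if np.linalg.norm(f)>10: print('STOP'); break
for z in np.arange(65,58,-1):
    arm.servo_line(T(86,-34,z),30); f=F()-f0; print(z,f.round(1))
    if f[2]>5: break
print(arm.get_obs()['position'])
arm.servo_line(T(86,-34,170),150)
arm.servo_line(T(0,-34,230),200)
im,D=arm.read_camera('wrist'); save('pics/w3.png',im); np.savez('w3.npz',im=im,D=D,**dict(zip('KdRt',cal('wrist'))))
print(arm.get_obs()['time_s'])
im,D=arm.read_camera('scene'); s=im[170:280,240:420]; save('pics/s3.png',cv2.resize(s,(720,440),interpolation=cv2.INTER_CUBIC))
E
```

```text
[ 0.4  0.7 -1. ]
[-1.   1.4 -0.3]
110 [-0.3  0.9 -0.8]
117 [-0.6  0.6 -1.9]
124 [-0.1  1.5 -0.6]
131 [-0.3  1.1 -1.1]
138 [ 0.   0.4 -0.9]
145 [-0.6  0.6 -0.8]
152 [-0.4  0.6 -0.8]
159 [ 0.1  0.8 -1.9]
166 [-1.6  0.8 -0.9]
173 [-0.4  1.4 -1.2]
180 [ 0.9  1.2 -0.4]
65 [-0.3  0.2 -2.3]
64 [0.2 0.8 0.3]
63 [-2.9 -0.5  4.8]
62 [-5.  -0.3  9.6]
[633.69638037 200.24730042  63.87684747]
25.8333
```

View pics/w3.png

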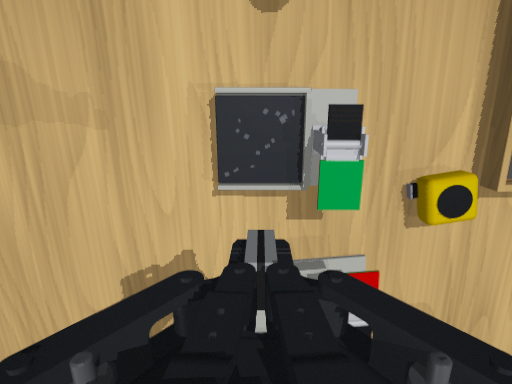

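View pics/s3.png

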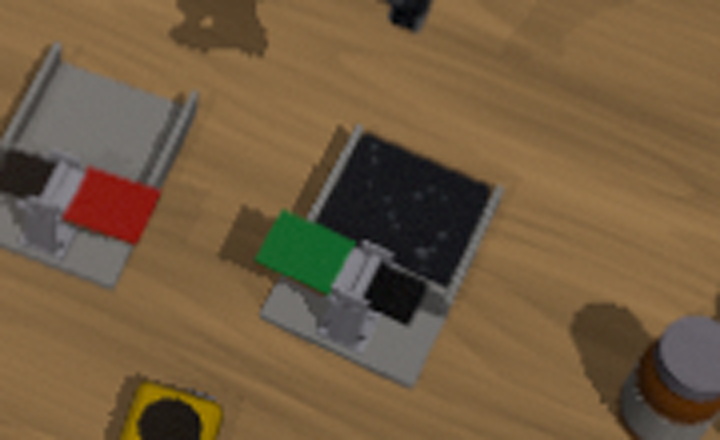

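w3 and s3: the green face is up at (340,185). The stone fills the bed, cols 217–305, with its front level with the wall fronts (216). One numeric check, then I hand in.

```bash
python3 - <<'E'
from h import *
z=np.load('w3.npz'); im,D=z['im'],z['D']; c=tuple(z[k] for k in 'KdRt'); W=cloud('wrist',D,c)
hsv=cv2.cvtColor(im,cv2.COLOR_RGB2HSV); Z=W[...,2]
g=(hsv[...,1]>150)&(abs(hsv[...,0].astype(int)-65)<15)&(Z>40)
P=W[g]; A=np.c_[P[:,:2]-P[:,:2].mean(0),np.ones(len(P))]; print('green plane',np.linalg.lstsq(A,P[:,2],rcond=None)[0],P[:,:2].mean(0))
s=(hsv[...,2]<90)&(abs(Z-26)<5)&(np.arange(512)<312); s[:,:205]=0; s[:80]=0; s[195:]=0
v,u=np.nonzero(s); print('stone',np.median(Z[s]),cv2.minAreaRect(world('wrist',np.c_[u,v],z=26,c=c)[:,:2].astype(np.float32)), T(0,0,16))
w=(hsv[...,1]<50)&(abs(Z-30)<4)&(W[...,0]<580)&(W[...,0]>470); print('wall front x',np.percentile(W[w][:,0],1))
im1,_=arm.read_camera('top'); im0=np.load('top0.npz')['im']
d=(np.abs(im1.astype(int)-im0).max(2)>60).astype(np.uint8); n,l,st,_=cv2.connectedComponentsWithStats(d); print(st[1:][st[1:,4]>25])
E
```

```text
green plane [-0.72648089  0.51560446 65.77880607] [631.88658554 191.58341304]
stone 25.593063056280872 ((548.7263793945312, 235.53662109375), (104.50706481933594, 100.61495208740234), 88.61262512207031) [np.float64(548.5), np.float64(236.3), 16]
wall front x 499.79334548942757
[[    9    64   176   320 19429]
 [   38    88    25    32   455]
 [   92   117    39     5   157]
 [   58   120    21     2    34]
 [   38   123    38     8   197]
 [   77   122    17     7   101]
 [  168   170    23    14   272]
 [   42   177    45   184  4585]
 [   33   180    18     9   139]
 [   86   183    16    17    72]
 [   33   190    16     4    62]
 [   33   202    16     2    30]
 [   33   209    15     6    73]
 [   32   217    16     3    47]
 [   33   224    14    14   126]
 [  150   227    40    12   417]
 [   34   248     9     8    68]
 [   35   263     8     9    60]
 [   36   279     6     9    38]
 [    0   362    23    22   354]]
```

The stone is home (548.7 against 548.5). The plane fit is upset by stray pixels, so I'll redo it on eroded pixels. The top picture's changes are all where the arm, its shadow, the stone and flag_a are.

```bash
python3 - <<'E'
from h import *
z=np.load('w3.npz'); im,D=z['im'],z['D']; c=tuple(z[k] for k in 'KdRt'); W=cloud('wrist',D,c)
hsv=cv2.cvtColor(im,cv2.COLOR_RGB2HSV)
g=((hsv[...,1]>150)&(abs(hsv[...,0].astype(int)-65)<15)).astype(np.uint8); g[:,:300]=0; g[230:]=0
g=cv2.erode(g,np.ones((5,5)))>0; P=W[g]; y=P[:,1]
for a,b in((0,20),(40,60),(80,100)):
    k=(y>=np.percentile(y,a))&(y<=np.percentile(y,b)); print(np.median(y[k]),np.median(P[k,2]),P[k,2].std())
E
```

```text
171.72059079755832 63.50579422184611 0.6661648218526373
191.34937156452096 63.51651978198399 0.7329000949986634
210.13730938945668 63.6030775370014 64.11293764742786
```

Flat: the blade is at 63.5–63.6 mm along its length.

```bash
python3 -c "
from h import *
arm.sign_off(); print(arm.get_obs()['time_s'])"
```

```text
the job is handed in; nothing more can be done
the job is handed in; nothing more can be done
```

The dark stone is fully home in its tray, and that tray's flag is turned over to green and lies flat. I handed the job in at about 26 s of the 54 s allowed.

**How it was done:** I pushed the stone with the fingertips until it met the back wall, at about 14 N. I then pressed the flag's tail down to raise it, pushed the blade over from the left and laid it flat with about 10 N.

**Last checks, all before hand-in:**
- **Stone:** its centre measured x 548.7 mm against 548.5 mm for fully home, and its front is level with the tray's front edge.
- **Flag:** the green blade measured 63.5–63.6 mm high along its length, so it is level.
- **Failed check:** my first plane fit on the blade gave a meaningless slope because of stray pixels. Repeating it on cleaned-up pixels gave the figures above.
- **Everything else:** I compared the top view before and after. The changes were around tray_a and in the area the arm and its shadow cover, and none were at tray_b or tray_c. The jar lies inside the arm-and-shadow area, so that comparison does not clear it on its own. It looked unmoved in the scene camera before and after the flag was pushed over.

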